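# Set the glitter-table dust collector to High

## Task

The white dust collector on the craft table is off. With a fingertip, push its orange speed lever out of Off, on past the Low notch, until it is fully home at the High end of its slot; only then press the green start button and let it spring back. Do not pinch the lever, and leave the gold pots and everything else where they stand.

Things in the scene. Friction and masses are not known exactly. Their poses are not given: they have to be found in the camera images.
- collector: white dust-collector box, 220 (x) x 300 (y) x 85 mm tall, fixed; origin at the centre of its underside, z up. On its flat top: a grey control strip along its -x edge and a round grille. The lever's slot runs along y at x -70 mm; Off (white dot) at its -y end, Low (one orange bar), High (two bars) near the middle, the green button beyond on the same line
- speed_lever (a joint): the lever's travel in m along the collector's +y: 0 = Off (stop), about 0.045 = Low, 0.080 = High (hard stop). Two sprung humps, 0.011-0.037 and 0.053-0.079, part the three; each takes a push of about 7 N to pass, and let go on a slope the lever springs off it; elsewhere 1.5 N moves it and friction holds it
- speed_lever_tip (a point): centre of the top of the lever's knob, 38 mm above the collector's top; travels with it (collector frame: x -70, y -85 mm at Off; x -70, y -5 mm at High). Orange knob 26 mm wide across the slot (x), 20 mm thick along it (y), from 8 to 34 mm above the collector's top, with a black ridge 6 mm thick up to 38 mm; below it an 8 mm stem
- lever_rear: the half of the orange knob on the Off side (the collector's -y side), the face to push on; 26 x 7 x 26 mm, moves with the lever; origin on the slot line at the level of the collector's top, in the middle of the knob
- lever_front: the other half of the orange knob, on the High side; 26 x 7 x 26 mm, same origin as lever_rear
- start (a joint): how far the green start button is pressed, m: 0 = up, 0.006 = fully down; a spring returns it; it starts to move at about 1.5 N and takes 5 N fully down
- start_top (a point): centre of the top of the green start button (28 mm across, in a black ring 44 mm across and 12 mm high), 22 mm above the collector's top when up; in the collector frame at x -70, y +95 mm; pressed straight down
- pot_a: a small gold craft cauldron, 58 mm wide, 44 mm tall, with a thin black bail rising to 68 mm; loose bystander standing upright on the collector's grille; origin at the centre of its underside
- pot_b: a small gold craft cauldron, 58 mm wide, 44 mm tall, with a thin black bail rising to 68 mm; loose bystander standing upright on the table beside the collector; origin at the centre of its underside
- pot_c: a small gold craft cauldron, 58 mm wide, 44 mm tall, with a thin black bail rising to 68 mm; loose bystander standing upright on the table beside the collector; origin at the centre of its underside
- coffee_cup: lidded paper cup, 78 mm wide, 112 mm tall; loose bystander on the table beside the collector; origin at the centre of its underside
- glitter_jar: gold jar with a white cap and yellow label, 52 mm wide, 84 mm tall; loose bystander on the table; origin at the centre of its underside
- phone: black phone lying flat, 72 x 148 x 8 mm; loose bystander; origin at the centre of its underside
- foam_brush: flat foam brush with a thin orange handle, lying along its x axis, 160 x 48 x 14 mm; loose bystander; origin on its underside, 75 mm from the foam's end

How it is judged:
By the outcome, as a careful person would: the job done as asked, in the order asked, and still so for the second after the job is handed in, with the robot touching nothing.
It also fails if it takes over 38 s, if anything falls off the work surface, if the arm or the gripper's body presses on something with over 40 N, if the wrist force passes 120 N, or if a joint passes its speed limit or range.

## Robot

A 6-joint arm with a two-finger parallel gripper is mounted at the origin on the work surface. World frame = base frame: x ahead of the robot, y to its left, z up, the work surface at z = 0. Lengths are in m, angles in rad, forces in N, time in s.
With the tool pointing down it reaches from about 0.375 to 0.9 m from the base axis. Payload 3.1 kg.
Tool frame: the origin (TCP) lies midway between the tips of the shut fingers; the grasp point (between the pads) lies 19 mm behind it; z points along the fingers, y is the line along which they close (so a half turn about z gives the same grasp; the last joint's range is limited). The gripper opens to 85 mm and grips with 20 to 120 N. Pads are 22 mm wide; open, the fingers measure 114 mm over their backs; the gripper's body (76 mm by 85 mm) begins 54 mm behind the grasp point. The pads swing forward as they close: fully open they stand 13 mm farther back than shut.
Start: joints at [-1.444, 0.527, 1.433, -0, 1.181, -0.178], TCP at [0.188, -0.596, 0.199] pointing down, gripper open.
Joint ranges: [-3.08, 3.08], [-0.75, 2.2], [0.22, 2.44], [-1.43, 4.57], [0, 2.65], [-2.85, 2.85]. Speed limits (rad/s): [2.79, 2.79, 3.14, 3.14, 3.14, 3.14].

## Interface

Orientations are given as a unit quaternion [x, y, z, w].
In Python, from station import manip gives the robot as it stands. The module is installed in compiled form; this text tells all that it offers.
- The arm moves only by the tool apply_moves, never from a script. Its arguments are lists of equal length, an entry for each row: "claw": the gripper's target within -1 to 1 (fully open at 1, half-way at 0, shut at -1); "travel": the shift along the tool's x, y, z scaled (see below), a list of three; "turn": the turn, a rotation vector about the tool's x, y, z scaled (see below), a list of three. In form: {"claw": [claw, ...], "travel": [[dx, dy, dz], ...], "turn": [[rx, ry, rz], ...]}. A call has 1 to 5 rows; each row is the pose to reach, as a shift and turn from the pose commanded when the call began, along the tool's axes at that moment, turning the shorter way round; what a row does not reach only later rows make up. The controller multiplies each number of a shift by 800 mm and each number of a turn by 180 degrees. A row lasts 1/12 s, in which the tool goes at most 41.7 mm and 7.16 degrees, less where a joint would pass 70% of its speed; a pose out of reach is approached as far as the arm can. A call with a number of a shift or a turn outside -1 to 1 is refused whole. A call with a gripper value outside its range is refused whole. The fingers move at their own pace and stop on an object; "newtons" is the grip in N (left out, the last holds). Time passes only in rows, so rows that repeat a pose let the fingers close. It gives the time, the measured TCP pose, the force, the opening and the grip force at its end, in the units of the state.
- manip.sense(): the state, without advancing time (a new reading comes with each control period).
- manip.snapshot(name): name is "side" or "top" or "wrist"; returns a dict with "pixels" (400x640x3 uint8, red, green, blue), "depth" (400x640 float32, m along the optical axis (not along the pixel's ray), 0 where there is no reading), "intrinsics" (3x3 intrinsics, pixels), "R" (3x3) and "t" (3): a world point X has camera coordinates R X + t. Camera axes: x right, y down, z forward; pixel columns grow to the right and rows downward; lengths in m; the calibration is good to about 2 mm. A picture is of the moment at which its call begins.
- manip.sign_off(): hands the job in; it is judged then, once.
The state is a dict: "t": time; "q": joint angles; "qd": joint speeds; "tau": joint torques, N m; "tcp_pos": TCP position; "tool_rot": TCP orientation; "force": force on the tool from outside, world axes, zero at the start; "ft_torque": the same for the moment, N m; "finger_gap": opening from 0.0 (shut) to 1.0 (fully open); "gripper_force": force on a finger pad.
Only numpy, scipy, OpenCV 4.12 (cv2) and the standard library are available. Lean on these libraries where they do the work, as an engineer would, in place of code of your own. Each camera call takes 0.05 s, during which the arm holds its last target. There are 200 camera calls.

## Working session

There is one attempt and no reset: what is moved stays moved. The work goes in short steps, Python scripts to look and compute and a tool call to move; the robot and the scene stay as the last step left them, time stands still between calls to the robot, and variables do not carry over. Pictures are saved under pics/ and viewed, at most 10 in all, crops included, and the job is handed in when it is done.

Besides the shell and the picture viewer there is one more tool, called after "Call:" in YAML: its name, and indented under it one key for each argument. apply_moves: Moves the arm, as the interface text tells. Shifts and turns lie within -1 to 1; 1 stands for 800 mm of shift or 180 degrees of turn. Its arguments: {"type":"object","properties":{"claw":{"type":"array","items":{"type":"number"}},"travel":{"type":"array","items":{"type":"array","items":{"type":"number"}}},"turn":{"type":"array","items":{"type":"array","items":{"type":"number"}}},"newtons":{"type":"number"}},"required":["claw","travel","turn"]}

```bash
mkdir -p pics; python3 - <<'E'
from station import manip
import cv2,numpy as np
s=manip.sense();print(s)
for n in("top","side"):
    c=manip.snapshot(n);cv2.imwrite(f"pics/{n}0.png",c["pixels"][:,:,::-1]);np.savez(f"{n}0.npz",**c)
    print(n,c["intrinsics"],c["R"],c["t"])
E
```

```text
{'t': 0.0, 'q': array([-1.44449046e+00,  5.28459186e-01,  1.43392915e+00,  3.46446423e-05,
        1.18138335e+00, -1.78500698e-01]), 'qd': array([-0.00011891, -0.00098383, -0.00192254,  0.00066787,  0.002403  ,
        0.00090496]), 'tau': array([ 3.70044190e-04, -4.42353702e+01, -1.78026420e+01, -1.48104300e-04,
        8.40042980e-03, -2.75034566e-06]), 'tcp_pos': array([ 0.18750432, -0.59537935,  0.19802944]), 'tool_rot': array([ 9.88409495e-01,  1.51807389e-01,  4.44430233e-05, -1.08872300e-03]), 'force': array([ 0.81697951, -0.29480586,  0.16847896]), 'ft_torque': array([-0.06989285,  0.00974188, -0.04039513]), 'gripper_force': 0.0, 'finger_gap': 1.0009639058901345}
top [[457.77782522   0.         322.16802984]
 [  0.         457.77782522 197.32614776]
 [  0.           0.           1.        ]] [[ 0.00549728 -0.99997919  0.00337686]
 [-0.99642846 -0.00576225 -0.08424442]
 [ 0.08426213 -0.00290168 -0.9964394 ]] [0.00234165 0.57127729 1.40312399]
side [[458.57063982   0.         317.3566379 ]
 [  0.         458.57063982 205.36962909]
 [  0.           0.           1.        ]] [[ 0.92245097 -0.38559923 -0.01993591]
 [-0.25497556 -0.569567   -0.78139676]
 [ 0.28995115  0.72588337 -0.62371601]] [-0.5198351   0.21964096  1.4110064 ]
```

View pics/top0.png

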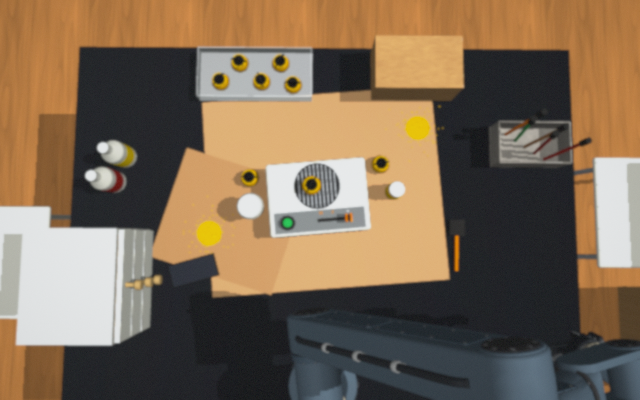

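View pics/side0.png

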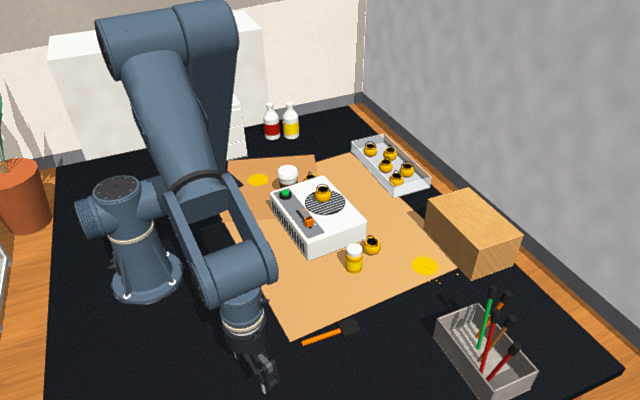

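The top view shows the collector's top at about px (266–370, 158–236), the green button at (288,223), the lever knob at (349,217) at its Off end, and pot_a on the grille at (312,185). The jar is at (397,189) and a pot at (381,163), both off the -y side. The side view shows the same layout: button (285,193), knob (309,222).

```bash
cat > h.py <<'E'
import numpy as np,cv2
def ray(c,uv,z):
    K,R,t=c["intrinsics"],c["R"],c["t"]
    C=-R.T@t; d=R.T@np.linalg.inv(K)@np.array([uv[0],uv[1],1.]); return C+d*(z-C[2])/d[2]
def blob(m,box):
    mm=np.zeros(m.shape,np.uint8);x0,y0,x1,y1=box;mm[y0:y1,x0:x1]=m[y0:y1,x0:x1]
    n,l,st,ce=cv2.connectedComponentsWithStats(mm);i=1+np.argmax(st[1:,4]);return ce[i],st[i],(l==i).astype(np.uint8)
def hsv(c): return cv2.cvtColor(c["pixels"],cv2.COLOR_RGB2HSV)
def green(c,box): return blob(cv2.inRange(hsv(c),(45,100,50),(85,255,255)),box)
def orange(c,box): return blob(cv2.inRange(hsv(c),(3,170,110),(16,255,255)),box)
E
python3 - <<'E'
from h import *
T=dict(np.load("top0.npz"));S=dict(np.load("side0.npz"))
h=hsv(T);w=cv2.inRange(h,(0,0,185),(180,40,255))
c,s,m=blob(w,(255,150,378,240))
cs=np.array(cv2.findContours(m,cv2.RETR_EXTERNAL,cv2.CHAIN_APPROX_NONE)[0][0])[:,0]
P=np.array([ray(T,p,.085)[:2] for p in cs]).astype(np.float32)
r=cv2.minAreaRect(P);print("rect",r,s)
for n,f,bt,bs,z in(("green",green,(275,210,300,235),(270,180,300,205),.107),("orange",orange,(335,205,362,228),(295,210,325,235),.119)):
    a=f(T,bt);b=f(S,bs);print(n,a[0],a[1],ray(T,a[0],z),b[0],b[1],ray(S,b[0],z))
for c,b in((T,(250,140,415,250)),(S,(255,160,385,280))): 
    pass
cv2.imwrite("pics/c.png",np.hstack([cv2.resize(T["pixels"][150:245,260:410,::-1],None,fx=2.6,fy=2.6*1.2),cv2.resize(S["pixels"][160:255,260:380,::-1],None,fx=3.2,fy=2.6*1.2)]))
print(cv2.imread("pics/c.png").shape)
E
```

```text
rect ((0.5677191615104675, 0.018914222717285156), (0.21704807877540588, 0.2972734272480011), 5.0946574211120605) [ 266  158  105   79 3746]
green [287.         222.33663366] [282 217  11  11 101] [0.49031707 0.10815236 0.107     ] [284.97959184 192.65306122] [281 189   9   8  49] [0.48712568 0.09650032 0.107     ]
orange [348.        217.2972973] [345 214   7   7  37] [ 0.50555032 -0.06937978  0.119     ] [308.46551724 222.05172414] [304 218  10   9  58] [ 0.49828983 -0.09108305  0.119     ]
(296, 774, 3)
```

View pics/c.png

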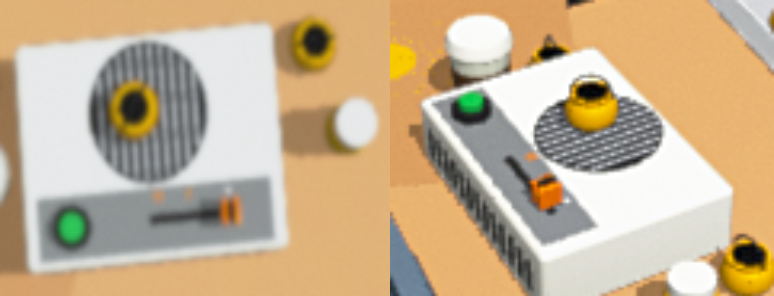

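The crop shows the knob at the Off end of its slot, clear space behind it, and the button at the strip's +y end. Fitted yaw is about 5.1° and the centre is (0.568, 0.019); the button and knob rays agree with this. I'll shut the fingers, turn so they push sideways, and approach behind the knob.

```bash
cat >> h.py <<'E'
from scipy.spatial.transform import Rotation as Ro
A=np.radians(5.09);C0=np.array([.5677,.0189])
def loc2w(x,y): return C0+[np.cos(A)*x-np.sin(A)*y,np.sin(A)*x+np.cos(A)*y]
def plan(x,y,z):
    from station import manip
    s=manip.sense();R=Ro.from_quat(s["tool_rot"]);p=np.r_[loc2w(x,y),z]
    a=A+np.pi/2;X=np.array([np.cos(a),np.sin(a),0]);Z=np.array([0,0,-1.]);G=Ro.from_matrix(np.c_[X,np.cross(Z,X),Z])
    d=p-s["tcp_pos"];l=s["tcp_pos"][:2]-C0;c,q=np.cos(A),np.sin(A)
    print("t",s["t"],"local mm",np.round([1e3*(c*l[0]+q*l[1]),1e3*(-q*l[0]+c*l[1]),1e3*s["tcp_pos"][2]],1),"F",s["force"].round(1),"travel",(R.inv().apply(d)/.8).round(4),"mm",(R.inv().apply(d)*1e3).round(1),"turn",((R.inv()*G).as_rotvec()/np.pi).round(4),"q",s["q"].round(2))
E
python3 -c "
from h import *;plan(-.07,-.125,.2)"
```

```text
t 0.1 local mm [-433.2 -578.2  198.1] F [-0.7 -0.2 -0. ] travel [ 0.5649 -0.4561 -0.0012] mm [ 451.9 -364.9   -1. ] turn [-4.000e-04 -5.000e-04 -4.313e-01] q [-1.44  0.53  1.43  0.    1.18 -0.18]
```

Call:
apply_moves:
  claw: [-1,-1,-1,-1,-1]
  travel:
    - [0.565,-0.456,0]
    - [0.565,-0.456,0]
    - [0.565,-0.456,0]
    - [0.565,-0.456,0]
    - [0.565,-0.456,0]
  turn:
    - [0,0,0]
    - [0,0,0]
    - [0,0,0]
    - [0,0,0]
    - [0,0,0]
  newtons: 40

```text
t: 0.52
tcp_pos: [0.3034, -0.4207, 0.1986]
tool_rot: [0.988, 0.151, -0.0, -0.0]
force: [0.7, 0.3, -0.1]
finger_gap: 0.3
gripper_force: 0.0
```

```bash
python3 -c "
from h import *;plan(-.07,-.125,.2)"
```

```text
t 0.5167 local mm [-302.2 -414.4  198.6] F [ 0.7  0.3 -0.1] travel [ 0.3608 -0.2915 -0.0014] mm [ 288.7 -233.2   -1.1] turn [-2.000e-04 -2.000e-04 -4.316e-01] q [-1.16  0.39  1.7   0.    1.06  0.11]
```

Call:
apply_moves:
  claw: [-1,-1,-1,-1,-1]
  travel:
    - [0.361,-0.2915,0]
    - [0.361,-0.2915,0]
    - [0.361,-0.2915,0]
    - [0.361,-0.2915,0]
    - [0.361,-0.2915,0]
  turn:
    - [0,0,-0.431]
    - [0,0,-0.431]
    - [0,0,-0.431]
    - [0,0,-0.431]
    - [0,0,-0.431]

```text
t: 0.93
tcp_pos: [0.4188, -0.2472, 0.1989]
tool_rot: [0.893, 0.451, -0.0, -0.0]
force: [-0.0, -0.6, -0.5]
finger_gap: -0.002
gripper_force: 0.0
```

```bash
python3 -c "
from h import *;plan(-.07,-.125,.2)"
```

```text
t 0.9333 local mm [-171.9 -251.8  198.9] F [-0.  -0.6 -0.5] travel [ 0.2031 -0.0096 -0.0014] mm [162.5  -7.7  -1.1] turn [-1.000e-04 -1.000e-04 -2.305e-01] q [-0.76  0.34  1.77  0.    1.03 -0.13]
```

Call:
apply_moves:
  claw: [-1,-1,-1,-1,-1]
  travel:
    - [0.203,-0.0096,0]
    - [0.203,-0.0096,0]
    - [0.203,-0.0096,0]
    - [0.203,-0.0096,0]
    - [0.203,-0.0096,0]
  turn:
    - [0,0,-0.2305]
    - [0,0,-0.2305]
    - [0,0,-0.2305]
    - [0,0,-0.2305]
    - [0,0,-0.2305]

```text
t: 1.35
tcp_pos: [0.5121, -0.1088, 0.1989]
tool_rot: [0.708, 0.706, 0.002, -0.0]
force: [-0.3, -0.7, 0.0]
finger_gap: -0.002
gripper_force: 0.0
```

```bash
python3 -c "
from h import *;plan(-.07,-.125,.2)"
```

```text
t 1.35 local mm [ -66.7 -122.2  198.9] F [-0.3 -0.7  0. ] travel [-0.0038 -0.0037 -0.0014] mm [-3.1 -3.  -1.1] turn [ 0.0007 -0.0007 -0.0294] q [-0.42  0.39  1.69  0.    1.06 -0.42]
```

Call:
apply_moves:
  claw: [-1,-1,-1]
  travel:
    - [-0.002,-0.003,0]
    - [-0.002,-0.003,0]
    - [-0.002,-0.003,0]
  turn:
    - [0,0,-0.0294]
    - [0,0,-0.0294]
    - [0,0,-0.0294]

```text
t: 1.6
tcp_pos: [0.5066, -0.1157, 0.1987]
tool_rot: [0.68, 0.733, -0.0, -0.0]
force: [-0.7, 0.3, -0.1]
finger_gap: -0.001
gripper_force: 0.0
```

```bash
python3 - <<'E'
from h import *;from station import manip
plan(-.07,-.125,.2)
for n in("wrist","side"):
    c=manip.snapshot(n);np.savez(f"{n}1.npz",**c);cv2.imwrite(f"pics/{n}1.png",c["pixels"][:,:,::-1])
S=c
plan(-.07,-.125,.2)
E
```

```text
t 1.6 local mm [ -72.8 -128.6  198.7] F [-0.7  0.3 -0.1] travel [ 0.0046  0.0035 -0.0016] mm [ 3.7  2.8 -1.3] turn [-0.0002 -0.0001 -0.0047] q [-0.44  0.39  1.69  0.    1.06 -0.51]
t 1.7 local mm [ -72.9 -129.2  198.9] F [ 0.1 -0.1  0.1] travel [ 0.0053  0.0035 -0.0014] mm [ 4.3  2.8 -1.1] turn [-0.0001 -0.0001 -0.0048] q [-0.44  0.39  1.69  0.    1.06 -0.51]
```

View pics/wrist1.png

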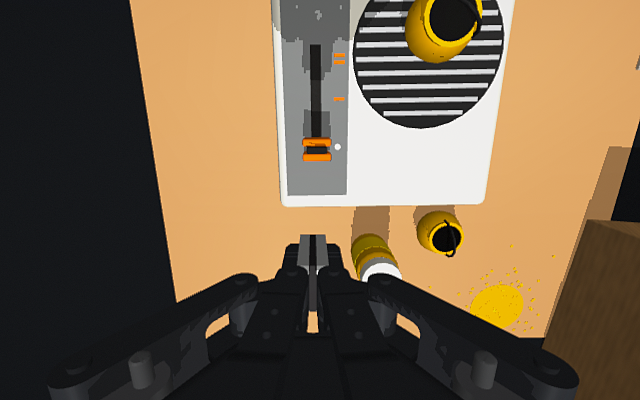

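View pics/side1.png

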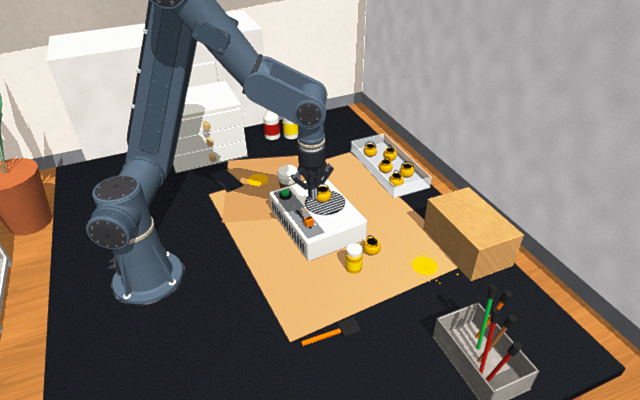

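The wrist view shows the knob's two orange halves at (316,142) and (316,157), the white Off dot at (337,147), and the shut fingertips at (313,237), in line with the slot. The side view shows the arm clear of everything.

```bash
cat >> h.py <<'E'
def w2l(p): l=np.asarray(p)[:2]-C0;c,q=np.cos(A),np.sin(A);return np.round([1e3*(c*l[0]+q*l[1]),1e3*(-q*l[0]+c*l[1]),1e3*p[2]],1)
def dep(c,m):
    v,u=np.nonzero(m);z=c["depth"][v,u];k=z>0;u,v,z=u[k],v[k],z[k]
    X=(np.linalg.inv(c["intrinsics"])@np.vstack([u*z,v*z,z])).T
    return (X-c["t"])@c["R"]
E
python3 - <<'E'
from h import *
c=dict(np.load("wrist1.npz"))
m=cv2.inRange(hsv(c),(3,170,110),(16,255,255));m[:130]=0;m[165:]=0;m[:,:300]=0;m[:,333:]=0
P=np.array([w2l(p) for p in dep(c,m)])
print("orange depth pts pct5/50/95",np.percentile(P,[2,50,98],axis=0))
v,u=np.nonzero(m);print(u.min(),u.max(),v.min(),v.max())
for uv in((u.min(),150),(u.max()+1,150)): print("edge",w2l(ray(c,uv,.119)))
for uv in((316,v.min()),(316,v.max()+1)): print("edge y",w2l(ray(c,uv,.119)))
# collector edges from wrist at z=.085
for uv in((284,205),(487,205)): print("corner",w2l(ray(c,uv,.085)))
# fingertips
d=c["depth"];f=np.zeros(d.shape,np.uint8);f[233:245,300:330]=(d[233:245,300:330]>0)&(d[233:245,300:330]<.28)
Q=np.array([w2l(p) for p in dep(c,f)]);print("tips",np.percentile(Q,[2,50,98],axis=0),len(Q))
E
```

```text
orange depth pts pct5/50/95 [[-81.    -94.9   115.724]
 [-68.3   -81.5   117.9  ]
 [-56.8   -75.5   119.476]]
302 330 138 160
edge [-81.7 -85.6 119. ]
edge [-56. -86. 119.]
edge y [-69.2 -75.4 119. ]
edge y [-69.4 -95.6 119. ]
corner [-103.5 -146.3   85. ]
corner [ 111.2 -149.6   85. ]
tips [[ -79.014 -118.806  234.6  ]
 [ -72.6   -117.5    241.5  ]
 [ -66.102 -116.986  247.728]] 294
```

Call:
apply_moves:
  claw: [-1,-1,-1,-1,-1]
  travel:
    - [0.003,0.0045,0.04]
    - [0.003,0.0045,0.08]
    - [0.003,0.0045,0.11]
    - [0.003,0.0045,0.12]
    - [0.003,0.0045,0.12]
  turn:
    - [0,0,-0.0048]
    - [0,0,-0.0048]
    - [0,0,-0.0048]
    - [0,0,-0.0048]
    - [0,0,-0.0048]

```text
t: 2.12
tcp_pos: [0.5086, -0.1132, 0.1011]
tool_rot: [0.675, 0.738, -0.001, -0.002]
force: [0.3, 0.4, 0.6]
finger_gap: -0.001
gripper_force: 0.0
```

```bash
python3 -c "
from h import *;plan(-.069,-.107,.1)"
```

```text
t 2.1167 local mm [ -70.6 -126.3  101.1] F [0.3 0.4 0.6] travel [0.0242 0.0021 0.0014] mm [19.3  1.6  1.2] turn [-0.0014 -0.0008  0.0001] q [-0.43  0.54  1.78  0.    0.83 -0.52]
```

Call:
apply_moves:
  claw: [-1,-1,-1,-1,-1]
  travel:
    - [0.015,0.002,0.001]
    - [0.03,0.002,0.001]
    - [0.045,0.002,0.001]
    - [0.06,0.002,0.001]
    - [0.075,0.002,0.001]
  turn:
    - [0,0,0]
    - [0,0,0]
    - [0,0,0]
    - [0,0,0]
    - [0,0,0]

```text
t: 2.53
tcp_pos: [0.5065, -0.0518, 0.1032]
tool_rot: [0.674, 0.739, 0.0, 0.001]
force: [0.3, -0.4, 0.3]
finger_gap: -0.002
gripper_force: 0.0
```

```bash
python3 -c "
from h import *;plan(-.069,-.028,.1)"
```

```text
t 2.5333 local mm [-67.2 -65.  103.2] F [ 0.3 -0.4  0.3] travel [ 0.0463 -0.0021  0.004 ] mm [37.  -1.7  3.2] turn [0.0005 0.0002 0.0011] q [-0.32  0.52  1.81  0.    0.81 -0.41]
```

Call:
apply_moves:
  claw: [-1,-1,-1,-1,-1]
  travel:
    - [0.01,-0.002,0.003]
    - [0.02,-0.002,0.003]
    - [0.03,-0.002,0.003]
    - [0.038,-0.002,0.003]
    - [0.044,-0.002,0.003]
  turn:
    - [0,0,0]
    - [0,0,0]
    - [0,0,0]
    - [0,0,0]
    - [0,0,0]

```text
t: 2.95
tcp_pos: [0.5015, -0.0177, 0.0998]
tool_rot: [0.674, 0.739, -0.0, -0.0]
force: [-0.2, 0.4, 0.2]
finger_gap: 0.002
gripper_force: 0.0
```

```bash
python3 -c "
from h import *;plan(-.069,-.028,.1)"
```

```text
t 2.95 local mm [-69.2 -30.6  99.8] F [-0.2  0.4  0.2] travel [ 0.0033  0.0003 -0.0002] mm [ 2.6  0.2 -0.2] turn [-0.    -0.     0.001] q [-0.26  0.52  1.83  0.    0.79 -0.35]
```

Call:
apply_moves:
  claw: [-1,-1,-1]
  travel:
    - [0.002,0,0]
    - [0.004,0,0]
    - [0.004,0,0]
  turn:
    - [0,0,0]
    - [0,0,0]
    - [0,0,0]

```text
t: 3.2
tcp_pos: [0.5013, -0.0154, 0.0998]
tool_rot: [0.674, 0.739, 0.0, 0.0]
force: [-0.3, -0.3, -0.2]
finger_gap: 0.003
gripper_force: 0.0
```

Call:
apply_moves:
  claw: [-1,-1]
  travel:
    - [0.002,0,0]
    - [0.002,0,0]
  turn:
    - [0,0,0]
    - [0,0,0]

```text
t: 3.37
tcp_pos: [0.5012, -0.0139, 0.0998]
tool_rot: [0.674, 0.739, 0.0, 0.0]
force: [0.0, 0.5, 0.6]
finger_gap: -0.001
gripper_force: 0.0
```

Call:
apply_moves:
  claw: [-1,-1]
  travel:
    - [0.0015,0,0]
    - [0.0015,0,0]
  turn:
    - [0,0,0]
    - [0,0,0]

```text
t: 3.53
tcp_pos: [0.501, -0.0126, 0.0998]
tool_rot: [0.674, 0.739, 0.0, -0.0]
force: [0.1, 0.2, 0.2]
finger_gap: -0.001
gripper_force: 0.0
```

```bash
python3 - <<'E'
from h import *;from station import manip
plan(-.069,-.028,.1)
c=manip.snapshot("wrist");np.savez("wrist2.npz",**c);cv2.imwrite("pics/wrist2.png",c["pixels"][:,:,::-1])
E
```

```text
t 3.5333 local mm [-69.3 -25.5  99.8] F [0.1 0.2 0.2] travel [-0.0032  0.0003 -0.0002] mm [-2.5  0.3 -0.2] turn [-0.     -0.      0.0007] q [-0.25  0.52  1.83  0.    0.79 -0.34]
```

View pics/wrist2.png

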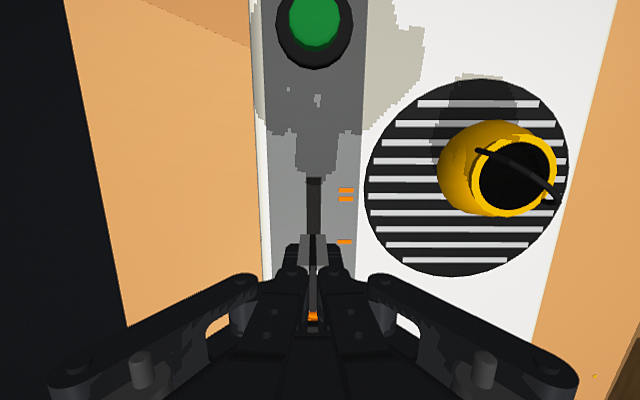

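The wrist view doesn't show the knob ahead of the fingers: the slot is empty at (314,180–235), and there is orange behind the tips at (313,317). I'll check from the side and top.

```bash
python3 - <<'E'
from h import *;from station import manip
L=[]
for n,b in(("side",(255,150,375,270)),("top",(255,140,415,260))):
    c=manip.snapshot(n);np.savez(n+"2.npz",**c);x0,y0,x1,y1=b;L.append(cv2.resize(c["pixels"][y0:y1,x0:x1,::-1],(390,390),interpolation=cv2.INTER_CUBIC))
cv2.imwrite("pics/c2.png",np.hstack(L))
c=dict(np.load("wrist2.npz"));m=cv2.inRange(hsv(c),(3,170,110),(16,255,255));m[:300]=0;m[330:]=0;m[:,:300]=0;m[:,330:]=0
P=np.array([w2l(p) for p in dep(c,m)]);print(len(P),np.median(P,0))
E
```

```text
63 [-69.7 -78.9 118.1]
```

View pics/c2.png

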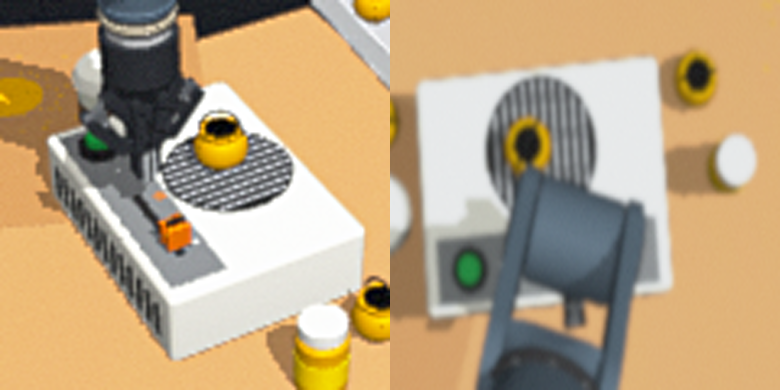

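The lever is still at Off (side crop, knob at (175,230)), and the fingers are at (150,180). They passed over the knob without force, so the real fingertips must sit higher than the reported TCP. I'll measure by how much.

```bash
python3 - <<'E'
from h import *
c=dict(np.load("wrist2.npz"));d=c["depth"]
f=((d>0)&(d<.35)).astype(np.uint8);f[:200]=0;f[:,:295]=0;f[:,332:]=0
Q=np.array([w2l(p) for p in dep(c,f)]);print("near lowest z",np.sort(Q[:,2])[:5],len(Q),Q[:,1].max())
for r in range(225,300,6):
    print(r,[(w2l(dep(c,np.eye(1,640*400,r*640+u).reshape(400,640))[0]) if d[r,u]>0 else None) for u in(305,321)])
S=dict(np.load("side2.npz"));p=np.array([.501,-.0126])
for z in(.09,.1,.12,.13,.14):
    X=S["R"]@np.r_[p,z]+S["t"];uv=S["intrinsics"]@X/X[2];print(z,uv[:2].round(1),X[2], S["depth"][int(uv[1]),int(uv[0])])
E
```

```text
near lowest z [83.4 83.6 83.6 83.7 83.8] 7379 -7.3
225 [array([-74.7, -28.3,  86. ]), array([-63.4, -28.6,  85.2])]
231 [array([-74.7, -33. ,  85.6]), array([-63.4, -32.9,  85.9])]
237 [array([-73.3, -14.4, 139.8]), array([-65.2, -14.1, 140.6])]
243 [array([-73.1, -14.5, 147. ]), array([-65.3, -14.5, 147. ])]
249 [array([-73. , -15.1, 152.4]), array([-65.6, -14.2, 154.2])]
255 [array([-72.8, -14.6, 159.6]), array([-65.8, -13.8, 161. ])]
261 [array([-72.6, -14.4, 165.5]), array([-65.9, -14.2, 165.8])]
267 [array([-72.6, -15. , 169.4]), array([-66.1, -13.7, 171.7])]
273 [array([-72.3, -12.9, 177.9]), array([-66.2, -13.5, 176.8])]
279 [array([-72.3, -13.4, 181.2]), array([-66.4, -13.5, 181.1])]
285 [array([-72.2, -13.6, 184.8]), array([-66.5, -13.2, 185.4])]
291 [array([-72.2, -16.3, 184.4]), array([-66.5, -14.9, 186.6])]
297 [array([-72.3, -22.2, 179.5]), array([-66.5, -17.3, 186.5])]
0.09 [300.6 214.2] 1.4909913525181226 1.5001358
0.1 [300.4 211.8] 1.4847541924378649 1.5145267
0.12 [300.2 207. ] 1.4722798722773494 1.5302755
0.13 [300.  204.6] 1.4660427121970918 1.4504102
0.14 [299.9 202.1] 1.459805552116834 1.4425938
```

```bash
python3 - <<'E'
from h import *
c=dict(np.load("wrist2.npz"))
for r in range(232,239): print(r,[w2l(dep(c,np.eye(1,256000,r*640+u).reshape(400,640))[0]) for u in(305,321)])
S=dict(np.load("side2.npz"))
for u in(297,299,300,301,303,305):
    print(u,[(r,w2l(dep(S,np.eye(1,256000,r*640+u).reshape(400,640))[0]).tolist()) for r in range(200,209)])
E
```

```text
232 [array([-74.7, -33.6,  86. ]), array([-63.3, -34. ,  84.9])]
233 [array([-74.8, -34.7,  85.3]), array([-63.3, -34.7,  85.2])]
234 [array([-73.4, -14.4, 135.8]), array([-65. , -14.2, 136.3])]
235 [array([-73.4, -14.5, 137. ]), array([-65.1, -14.5, 137. ])]
236 [array([-73.3, -14.2, 139. ]), array([-65.1, -14.1, 139.3])]
237 [array([-73.3, -14.4, 139.8]), array([-65.2, -14.1, 140.6])]
238 [array([-73.3, -14.4, 141.2]), array([-65.2, -14. , 142. ])]
297 [(200, [-81.7, -32.2, 157.9]), (201, [-80.8, -29.6, 151.8]), (202, [-79.8, -26.7, 145.4]), (203, [-82.5, -32.5, 146.4]), (204, [-81.5, -29.7, 140.1]), (205, [-54.7, 32.1, 82.6]), (206, [-58.7, 23.4, 85.9]), (207, [-60.3, 20.1, 84.6]), (208, [-63.1, 14.3, 85.5])]
299 [(200, [-74.6, -31.6, 154.8]), (201, [-75.6, -33.3, 152.4]), (202, [-77.1, -36.3, 151.0]), (203, [-76.6, -34.8, 145.8]), (204, [-76.0, -32.9, 140.2]), (205, [-77.0, -34.7, 137.7]), (206, [-75.3, -30.4, 130.1]), (207, [-53.4, 19.3, 82.5]), (208, [-57.7, 10.2, 86.3])]
300 [(200, [-73.5, -36.7, 157.9]), (201, [-73.3, -35.9, 153.3]), (202, [-73.0, -34.8, 148.3]), (203, [-73.3
[... 252 characters left out ...]
8.4]), (203, [-68.4, -31.9, 140.6]), (204, [-69.5, -33.9, 138.3]), (205, [-69.9, -34.3, 134.7]), (206, [-45.1, 21.2, 82.1]), (207, [-49.0, 13.0, 85.2]), (208, [-52.1, 6.5, 86.6])]
303 [(200, [-59.8, -29.5, 147.7]), (201, [-59.6, -28.6, 143.0]), (202, [-61.5, -32.4, 142.4]), (203, [-62.3, -33.8, 139.5]), (204, [-62.7, -34.3, 136.0]), (205, [-39.0, 18.0, 86.3]), (206, [-41.6, 12.8, 86.7]), (207, [-41.8, 12.7, 82.5]), (208, [-46.4, 3.1, 86.8])]
305 [(200, [-19.1, 43.1, 82.8]), (201, [-23.0, 34.9, 85.6]), (202, [-23.8, 33.7, 82.5]), (203, [-26.8, 27.7, 83.4]), (204, [-30.3, 20.4, 85.5]), (205, [-30.7, 19.9, 81.8]), (206, [-33.0, 15.4, 81.5]), (207, [-37.2, 6.7, 85.0]), (208, [-40.2, 0.6, 86.1])]
```

Both cameras put the shut fingertips at z≈0.135 while the reported TCP is 0.100. At the first pose it was 0.235 against 0.199, so reported z reads a constant ~35 mm too low. x and y agree. I'll go back over the knob and descend with that offset: tips at 0.101 means reported z 0.066.

Call:
apply_moves:
  claw: [-1,-1,-1,-1,-1]
  travel:
    - [0,0,-0.025]
    - [-0.04,0,-0.025]
    - [-0.085,0,-0.025]
    - [-0.124,0,-0.025]
    - [-0.124,0,-0.025]
  turn:
    - [0,0,0]
    - [0,0,0]
    - [0,0,0]
    - [0,0,0]
    - [0,0,0]

```text
t: 4.1
tcp_pos: [0.5126, -0.1172, 0.1204]
tool_rot: [0.676, 0.737, 0.0, 0.003]
force: [0.7, 0.1, -1.0]
finger_gap: 0.001
gripper_force: 0.0
```

```bash
python3 -c "
from h import *;plan(-.069,-.125,.066)"
```

```text
t 4.1 local mm [ -66.9 -130.6  120.4] F [ 0.7  0.1 -1. ] travel [ 0.0073 -0.0029  0.068 ] mm [ 5.9 -2.3 54.4] turn [ 0.0014  0.0014 -0.0005] q [-0.44  0.51  1.76 -0.    0.87 -0.52]
```

Call:
apply_moves:
  claw: [-1,-1,-1,-1]
  travel:
    - [0.002,0,0.02]
    - [0.002,0,0.045]
    - [0.002,0,0.06]
    - [0.002,0,0.06]
  turn:
    - [0,0,0]
    - [0,0,0]
    - [0,0,0]
    - [0,0,0]

```text
t: 4.43
tcp_pos: [0.5078, -0.1087, 0.0696]
tool_rot: [0.674, 0.739, -0.001, -0.003]
force: [-0.4, 0.7, 0.4]
finger_gap: -0.002
gripper_force: 0.0
```

```bash
python3 - <<'E'
from h import *;from station import manip
plan(-.069,-.125,.066)
c=manip.snapshot("wrist")
d=c["depth"];f=((d>0)&(d<.25)).astype(np.uint8);f[:225]=0;f[240:]=0;f[:,:302]=0;f[:,324:]=0
Q=np.array([w2l(p) for p in dep(c,f)]);print("tips",np.sort(Q[:,2])[[0,5,20]],np.median(Q,0))
m=cv2.inRange(hsv(c),(3,170,110),(16,255,255));m[:,:295]=0;m[:,335:]=0
P=np.array([w2l(p) for p in dep(c,m)]);P=P[P[:,2]>105];print("knob",np.percentile(P,[2,98],axis=0))
E
```

```text
t 4.4333 local mm [ -71.  -121.8   69.6] F [-0.4  0.7  0.4] travel [-0.0041  0.0025  0.0045] mm [-3.3  2.   3.6] turn [-0.0016 -0.0009  0.0007] q [-0.43  0.59  1.81  0.    0.75 -0.52]
tips [84.1 84.2 84.6] [ -71.   -114.05   86.  ]
knob [[-79.1   -94.7   106.5  ]
 [-61.316 -75.3   119.5  ]]
```

Call:
apply_moves:
  claw: [-1,-1,-1,-1,-1]
  travel:
    - [0,0.001,0.004]
    - [0.01,0.001,0.004]
    - [0.02,0.001,0.004]
    - [0.03,0.001,0.004]
    - [0.035,0.001,0.004]
  turn:
    - [0,0,0]
    - [0,0,0]
    - [0,0,0]
    - [0,0,0]
    - [0,0,0]

```text
t: 4.9
tcp_pos: [0.5087, -0.0808, 0.0693]
tool_rot: [0.674, 0.739, 0.0, 0.001]
force: [-0.1, -3.9, 1.6]
finger_gap: -0.001
gripper_force: 2.5
```

```bash
cat >> h.py <<'E'
def knob():
    from station import manip
    c=manip.snapshot("wrist");m=cv2.inRange(hsv(c),(3,170,110),(16,255,255));m[:,:295]=0;m[:,335:]=0
    P=np.array([w2l(p) for p in dep(c,m)]);P=P[P[:,2]>100];print("knob",len(P),np.percentile(P,[2,98],axis=0).tolist() if len(P) else None);return c
E
python3 - <<'E'
from h import *
plan(-.069,-.062,.066);c=knob()
E
```

```text
t 4.9 local mm [-67.6 -94.1  69.3] F [-0.1 -3.9  1.6] travel [ 0.0401 -0.0015  0.0041] mm [32.1 -1.2  3.2] turn [0.0005 0.0003 0.0012] q [-0.37  0.58  1.82 -0.    0.73 -0.47]
knob 1331 [[-76.1, -82.24, 101.36], [-57.7, -62.8, 119.4]]
```

Contact is confirmed: about 4 N, and the knob has moved 12.5 mm. I'll push on to Low.

Call:
apply_moves:
  claw: [-1,-1,-1,-1,-1]
  travel:
    - [0.01,-0.001,0.002]
    - [0.02,-0.001,0.002]
    - [0.03,-0.001,0.002]
    - [0.038,-0.001,0.002]
    - [0.041,-0.001,0.002]
  turn:
    - [0,0,0]
    - [0,0,0]
    - [0,0,0]
    - [0,0,0]
    - [0,0,0]

```text
t: 5.37
tcp_pos: [0.5048, -0.0485, 0.0675]
tool_rot: [0.674, 0.739, 0.0, 0.001]
force: [1.2, -1.5, 0.8]
finger_gap: -0.001
gripper_force: 0.8
```

```bash
python3 - <<'E'
from h import *
plan(-.069,-.028,.068);c=knob()
E
```

```text
t 5.3667 local mm [-68.7 -61.6  67.5] F [ 1.2 -1.5  0.8] travel [ 0.042  -0.0003 -0.0006] mm [33.6 -0.2 -0.5] turn [0.0004 0.0001 0.0009] q [-0.32  0.58  1.84  0.    0.72 -0.41]
knob 1322 [[-77.0, -49.6, 101.4], [-58.8, -30.2, 119.4]]
```

Knob front is at -30, so the lever is at about 0.045 (Low). On to High, slowing at the end.

Call:
apply_moves:
  claw: [-1,-1,-1,-1,-1]
  travel:
    - [0.01,0,0]
    - [0.02,0,0]
    - [0.03,0,0]
    - [0.038,0,0]
    - [0.041,0,0]
  turn:
    - [0,0,0]
    - [0,0,0]
    - [0,0,0]
    - [0,0,0]
    - [0,0,0]

```text
t: 5.83
tcp_pos: [0.5008, -0.0156, 0.0668]
tool_rot: [0.674, 0.739, -0.0, -0.001]
force: [0.8, -1.5, 0.6]
finger_gap: -0.003
gripper_force: 0.8
```

Call:
apply_moves:
  claw: [-1,-1,-1]
  travel:
    - [0.0015,0,0]
    - [0.0025,0,0]
    - [0.0025,0,0]
  turn:
    - [0,0,0]
    - [0,0,0]
    - [0,0,0]

```text
t: 6.08
tcp_pos: [0.5006, -0.0139, 0.0668]
tool_rot: [0.674, 0.739, -0.0, -0.001]
force: [0.1, -0.6, -0.3]
finger_gap: 0.001
gripper_force: 0.0
```

```bash
python3 - <<'E'
from h import *
plan(-.069,-.028,.068);c=knob()
E
```

```text
t 6.0833 local mm [-69.8 -26.7  66.8] F [ 0.1 -0.6 -0.3] travel [-0.0016  0.001  -0.0016] mm [-1.3  0.8 -1.2] turn [-0.0004 -0.0003  0.0009] q [-0.25  0.58  1.86  0.    0.71 -0.34]
knob 1259 [[-78.0, -14.4, 101.1], [-60.1, 4.7, 119.5]]
```

Call:
apply_moves:
  claw: [-1,-1,-1]
  travel:
    - [0.001,0,0]
    - [0.002,0,0]
    - [0.002,0,0]
  turn:
    - [0,0,0]
    - [0,0,0]
    - [0,0,0]

```text
t: 6.38
tcp_pos: [0.5006, -0.0138, 0.0668]
tool_rot: [0.674, 0.739, -0.001, 0.0]
force: [-0.4, -5.3, -0.4]
finger_gap: 0.005
gripper_force: 2.4
```

Call:
apply_moves:
  claw: [-1,-1,-1]
  travel:
    - [0.001,0,0]
    - [0.0015,0,0]
    - [0.0015,0,0]
  turn:
    - [0,0,0]
    - [0,0,0]
    - [0,0,0]

```text
t: 6.63
tcp_pos: [0.5006, -0.0138, 0.0668]
tool_rot: [0.673, 0.739, -0.001, 0.001]
force: [-2.3, -8.8, -0.5]
finger_gap: -0.0
gripper_force: 4.4
```

```bash
python3 - <<'E'
from h import *
plan(-.069,-.028,.068);c=knob()
E
```

```text
t 6.6333 local mm [-69.7 -26.6  66.8] F [-2.3 -8.8 -0.5] travel [-0.0018  0.0009 -0.0015] mm [-1.4  0.7 -1.2] turn [-0.0004  0.0009  0.0014] q [-0.25  0.58  1.86 -0.    0.71 -0.34]
knob 1316 [[-78.0, -14.6, 101.2], [-60.1, 4.7, 119.3]]
```

The lever is hard against its stop: force climbs to 9 N with no motion, and the knob has travelled 80 mm. I'll back off, lift above the bail, and go over the button.

Call:
apply_moves:
  claw: [-1,-1,-1,-1,-1]
  travel:
    - [-0.012,0,0]
    - [-0.02,0,-0.03]
    - [-0.02,0,-0.07]
    - [0.02,0,-0.085]
    - [0.06,0,-0.085]
  turn:
    - [0,0,0]
    - [0,0,0]
    - [0,0,0]
    - [0,0,0]
    - [0,0,0]

```text
t: 7.1
tcp_pos: [0.4998, 0.035, 0.1381]
tool_rot: [0.676, 0.737, 0.003, 0.003]
force: [0.6, 1.0, -1.5]
finger_gap: -0.0
gripper_force: 0.0
```

```bash
python3 - <<'E'
from h import *
plan(-.07,.095,.1)
E
```

```text
t 7.1 local mm [-66.2  22.  138.1] F [ 0.6  1.  -1.5] travel [ 0.0912 -0.0053  0.0475] mm [73.  -4.3 38. ] turn [ 0.0024  0.0003 -0.0008] q [-0.15  0.45  1.81  0.    0.88 -0.24]
```

Call:
apply_moves:
  claw: [-1,-1,-1,-1,-1]
  travel:
    - [0.045,0,0]
    - [0.091,-0.001,0]
    - [0.091,-0.001,0.025]
    - [0.091,-0.001,0.04]
    - [0.091,-0.001,0.04]
  turn:
    - [0,0,0]
    - [0,0,0]
    - [0,0,0]
    - [0,0,0]
    - [0,0,0]

```text
t: 7.52
tcp_pos: [0.487, 0.1094, 0.1011]
tool_rot: [0.674, 0.739, -0.001, -0.002]
force: [-1.2, -0.3, 0.2]
finger_gap: -0.002
gripper_force: 0.0
```

```bash
python3 - <<'E'
from h import *;from station import manip
plan(-.07,.095,.072)
c=manip.snapshot("wrist");cv2.imwrite("pics/wrist3.png",c["pixels"][:,:,::-1]);print("tip centre",[w2l(dep(c,np.eye(1,256000,236*640+u).reshape(400,640))[0]) for u in(305,321)])
c=manip.snapshot("side");np.savez("side3.npz",**c)
g=cv2.inRange(hsv(c),(45,100,50),(85,255,255));g[:170]=0;g[210:]=0;g[:,:260]=0;g[:,310:]=0;m=orange(c,(290,190,325,235))
print("orange",m[0],"green",g.sum()/255,dep(c,g).mean(0) if g.any() else 0)
plan(-.07,.095,.072)
E
```

```text
t 7.5167 local mm [-72.4  97.3 101.1] F [-1.2 -0.3  0.2] travel [-0.003   0.0032  0.0364] mm [-2.4  2.5 29.1] turn [-0.0016 -0.0004  0.0012] q [-0.    0.51  1.83  0.    0.8  -0.1 ]
tip centre [array([-76.3, 108.3, 139.9]), array([-68.1, 108.5, 140.2])]
orange [297.44444444 208.14814815] green 51.0 [0.48895814 0.10409244 0.10158977]
t 7.6167 local mm [-70.6  96.2 102.8] F [-0.   0.6  0.1] travel [-0.0016  0.0008  0.0385] mm [-1.3  0.7 30.8] turn [-0.0004 -0.0002  0.0007] q [-0.01  0.51  1.83  0.    0.8  -0.1 ]
```

View pics/wrist3.png

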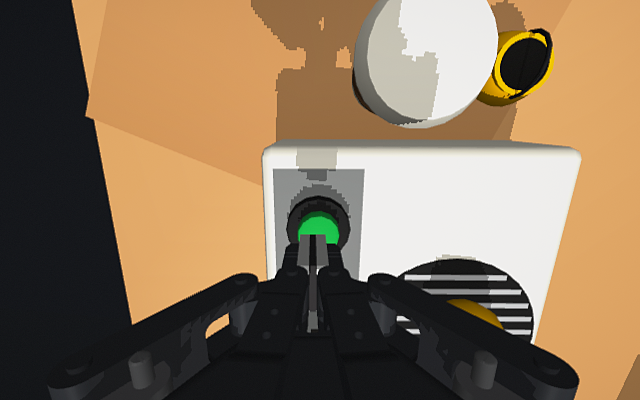

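The tips sit over the green button (319,225), and the cup at (425,60) is clear. Now I'll descend and press.

Call:
apply_moves:
  claw: [-1,-1,-1,-1]
  travel:
    - [-0.001,0.001,0.015]
    - [-0.001,0.001,0.028]
    - [-0.001,0.001,0.034]
    - [-0.001,0.001,0.036]
  turn:
    - [0,0,0]
    - [0,0,0]
    - [0,0,0]
    - [0,0,0]

```text
t: 7.95
tcp_pos: [0.4901, 0.1071, 0.0742]
tool_rot: [0.674, 0.738, -0.0, -0.0]
force: [-0.6, -0.4, 2.9]
finger_gap: -0.005
gripper_force: 0.8
```

Call:
apply_moves:
  claw: [-1,-1,-1,-1]
  travel:
    - [0,0,0.002]
    - [0,0,0.004]
    - [0,0,0.006]
    - [0,0,0.006]
  turn:
    - [0,0,0]
    - [0,0,0]
    - [0,0,0]
    - [0,0,0]

```text
t: 8.28
tcp_pos: [0.4902, 0.1072, 0.0698]
tool_rot: [0.674, 0.739, -0.0, 0.0]
force: [-0.9, -3.1, 4.3]
finger_gap: 0.0
gripper_force: 2.1
```

Call:
apply_moves:
  claw: [-1,-1,-1,-1]
  travel:
    - [0,0,0.002]
    - [0,0,0.0035]
    - [0,0,0.0045]
    - [0,0,0.0045]
  turn:
    - [0,0,0]
    - [0,0,0]
    - [0,0,0]
    - [0,0,0]

```text
t: 8.62
tcp_pos: [0.4904, 0.1074, 0.0684]
tool_rot: [0.674, 0.739, 0.0, 0.001]
force: [-4.9, -3.6, 23.2]
finger_gap: -0.002
gripper_force: 11.6
```

Bottomed out at 23 N. Lifting straight up, then moving back so the cameras see the lever.

Call:
apply_moves:
  claw: [-1,-1,-1,-1,-1]
  travel:
    - [0,0,-0.015]
    - [0,0,-0.05]
    - [0,0,-0.1]
    - [0,0,-0.14]
    - [0,0,-0.14]
  turn:
    - [0,0,0]
    - [0,0,0]
    - [0,0,0]
    - [0,0,0]
    - [0,0,0]

```text
t: 9.03
tcp_pos: [0.495, 0.1085, 0.1837]
tool_rot: [0.674, 0.739, 0.005, 0.005]
force: [1.1, 0.1, 0.2]
finger_gap: -0.005
gripper_force: 0.0
```

Call:
apply_moves:
  claw: [-1,-1,-1,-1,-1]
  travel:
    - [-0.04,0,0]
    - [-0.09,0,0]
    - [-0.14,0,0]
    - [-0.16,0,0]
    - [-0.16,0,0]
  turn:
    - [0,0,0]
    - [0,0,0]
    - [0,0,0]
    - [0,0,0]
    - [0,0,0]

```text
t: 9.45
tcp_pos: [0.5031, -0.0229, 0.1775]
tool_rot: [0.676, 0.737, 0.0, 0.001]
force: [-0.4, -0.6, -0.2]
finger_gap: -0.001
gripper_force: 0.0
```

```bash
python3 - <<'E'
from h import *;from station import manip
plan(-.07,-.03,.18);c=knob();cv2.imwrite("pics/wrist4.png",c["pixels"][:,:,::-1])
g=cv2.inRange(hsv(c),(45,100,50),(85,255,255));P=np.array([w2l(p) for p in dep(c,g)]);print("green",len(P),np.percentile(P,[2,50,98],axis=0) if len(P) else 0)
S=manip.snapshot("side");S0=dict(np.load("side0.npz"))
for n,lo,hi in(("gold",(18,150,90),(32,255,255)),):
    for X in(S0,S):
        m=cv2.inRange(hsv(X),lo,hi);k,l,st,ce=cv2.connectedComponentsWithStats(m);print(sorted([(int(st[i,4]),ce[i].round(1).tolist()) for i in range(1,k) if st[i,4]>60 and 270<ce[i][0]<400 and 160<ce[i][1]]))
E
```

```text
t 9.45 local mm [-68.1 -35.9 177.5] F [-0.4 -0.6 -0.2] travel [ 0.0074 -0.0024 -0.0031] mm [ 5.9 -1.9 -2.5] turn [ 0.0006  0.0002 -0.0007] q [-0.27  0.39  1.76  0.    0.99 -0.35]
knob 318 [[-81.0, -15.4, 105.53399999999999], [-56.834, 4.5, 119.466]]
green 1125 [[-81.3    81.3    98.6  ]
 [-68.9    93.5   106.   ]
 [-56.5   105.952 107.8  ]]
[(163, [322.3, 195.2]), (205, [371.3, 246.9]), (224, [387.5, 160.3]), (283, [353.4, 263.8])]
[(101, [321.0, 336.1]), (163, [322.3, 195.2]), (206, [371.4, 247.0]), (224, [387.5, 160.3]), (284, [353.4, 263.8])]
```

View pics/wrist4.png

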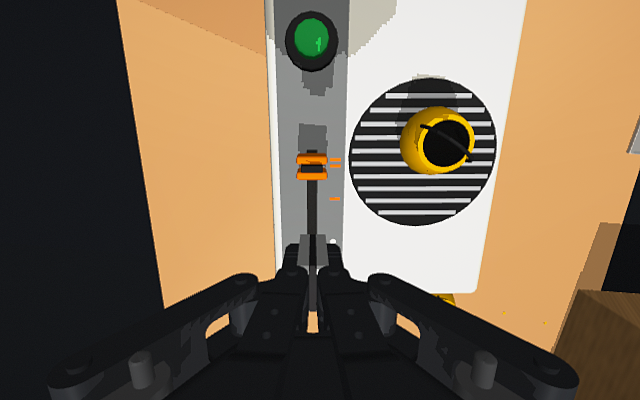

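The knob at (312,166) is level with the two High bars at the end of its slot. The button at (311,37) is back up at z≈0.107, and the pots and jar have not moved. The arm is clear, so I'm handing in.

```bash
python3 -c "
from station import manip;print(manip.sign_off())"
```

```text
the job is handed in; nothing more can be done
None
```

The lever is fully home at High, the start button was then pressed fully down and sprang back, the pots and jar did not move, and the job is handed in (about 9.5 s); the first push passed over the knob without touching it, because the reported tip height read about 35 mm too low.

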